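# Line up the rack bracket with the nut driver and hold the hidden bolt head

### The arm

A 7-joint arm with a two-finger parallel gripper is mounted at the origin on the work surface. World frame = base frame: x ahead of the robot, y to its left, z up, the work surface at z = 0. Lengths are in m, angles in rad, forces in N, time in s.
With the tool pointing down it reaches from about 0.425 to 0.825 m from the base axis. Payload 3.6 kg.
Tool frame: the origin (TCP) lies midway between the tips of the shut fingers; the grasp point (between the pads) lies 19 mm behind it; z points along the fingers, y is the line along which they close (so a half turn about z gives the same grasp; the last joint's range is limited). The gripper opens to 93 mm and grips with 3 to 60 N. Pads are 15 mm wide; open, the fingers measure 128 mm over their backs; the gripper's body (75 mm by 188 mm) begins 65 mm behind the grasp point.
Start: joints at [1.167, 0.615, -0.013, 1.423, 0.008, 1.103, -0.04], TCP at [0.24, -0.604, 0.219] pointing down, gripper open.
Joint ranges: [-3.12, 3.12], [-0.3, 2.06], [-1.34, 1.32], [0.26, 2.42], [-1.36, 4.5], [0.01, 1.98], [-2.84, 2.84]. Speed limits (rad/s): [2.79, 2.79, 3.14, 3.14, 3.14, 3.14, 3.14].

### API

Orientations are given as a unit quaternion [w, x, y, z].
In Python, from cell import bot, camera, camera_params, workorder gives the robot as it stands. The module is installed in compiled form; this text tells all that it offers.
- The arm moves only by the shell command python3 -m inch 'ROWS' [FORCE]. ROWS is JSON, a list that holds one entry, the list of rows, each a list of 7 numbers: the opening in per cent of the stroke, from 0 (shut) to 100 (fully open), then the shift along the world's x, y, z in m, then the turn, a rotation vector about the world's x, y, z in rad. In form: [[[grip, dx, dy, dz, ax, ay, az], ...]]. A call has 1 to 20 rows; each row shifts and turns the commanded pose from where the row before left it; what a row does not reach is not made up. A row lasts 1/8 s, in which the tool goes at most 62.5 mm and 10.7 degrees, less where a joint would pass 70% of its speed; a pose out of reach is approached as far as the arm can. A call is refused whole if a number of a shift passes 0.0625 or a number of a turn 0.188, either way. A call with a gripper value outside its range is refused whole. The fingers move at their own pace and stop on an object; FORCE is the grip in N (left out, the last holds). Time passes only in rows, so rows that do not move let the fingers close. It gives the time, the measured TCP pose, the force, the opening and the grip force at its end, in the units of the state.
- bot.observe(): the state, without advancing time (a new reading comes with each control period).
- camera(name): name is "scene" or "top" or "wrist"; returns the picture (420x560x3 uint8, blue, green, red); there is no depth.
- camera_params(name): a dict with "intrinsics" (3x3 intrinsics, pixels), "camera_from_world" (4x4, takes a point from world to camera coordinates); the wrist camera has in their place "hand_eye" (4x4, takes a point from camera to tool coordinates, whose origin is the TCP and whose axes are the flange's). Camera axes: x right, y down, z forward; pixel columns grow to the right and rows downward; lengths in m; the calibration is good to about 2 mm. The wrist camera is an equidistant fisheye: a pixel r from the principal point sees the ray r / f radians off the axis. A picture is of the moment at which its call begins: read the wrist's pose just before it. camera_params takes no time and is no camera call.
- workorder.close_job(): hands the job in; it is judged then, once.
The state is a dict: "t": time; "q": joint angles; "qd": joint speeds; "joint_torque": joint torques, N m; "position": TCP position; "tcp_rot": TCP orientation; "ft_force": force on the tool from outside, world axes, zero at the start; "torque": the same for the moment, N m; "width": opening from 0.0 (shut) to 1.0 (fully open); "grip_force": force on a finger pad.
Only numpy, scipy, OpenCV 4.12 (cv2) and the standard library are available. Lean on these libraries where they do the work, as an engineer would, in place of code of your own. Each camera call takes 0.05 s, during which the arm holds its last target. There are 200 camera calls.

### The job

Slide the wooden sled along its rails until the red-marked nut on the steel bracket sits squarely in front of the mouth of the fixed blue nut driver. Only then reach down into the narrow gap behind the bracket, grip the hidden brass bolt head firmly across its two upright flats and hold it so that it cannot turn when the nut is driven. Never spin the bolt, leave the other things on the bench undisturbed, and finish still holding the head, with the nut still lined up.

Things in the scene. Friction and masses are not known exactly. Their poses are not given: they have to be found in the camera images.
- dropper_bottle: Bystander: small white square bottle, 34 x 34 x 60 mm, red cap, on the jig board's +x +y corner. Origin under its centre.
- spanner: Bystander: small steel spanner, 130 mm long, lying on the jig board's +x -y corner.
- wash_bottle: Bystander: white wash bottle with blue spout, 78 mm diameter, 220 mm tall, left side of the bench. Origin under its centre.
- tube_rack: Bystander: dark wooden test-tube rack with five tubes, 70 x 240 mm, 160 mm tall, left side. Origin under its centre.
- flask: Bystander: glass conical flask with stopper, 72 mm diameter, 112 mm tall, right side. Origin under its centre.
- beaker: Bystander: glass beaker, 70 mm diameter, 85 mm tall, right side. Origin under its centre.
- petri_dish: Bystander: flat clear dish, 90 mm diameter, 13 mm high, right side. Origin under its centre.
- jig: Plywood jig board, 300 x 440 x 12 mm, fixed on the bench; place and yaw vary. Two low aluminium rails run along its y. Origin at bench height, 110 mm from the board's knob-side edge, mid-way along y. Axes: z up, y along the rails (the sled slides along y), x across the rails from the knob side (-x) to the nut driver (+x).
- sled (a joint): Position of the wooden sled along the jig's +y, m; 0 = middle of the rails, stops at -0.12 and +0.12. About 3 N of friction; it stays where left and cannot lift or turn. Sled 172 mm in x, 150 mm in y; its base's top is 34 mm above the bench. On it, along +x: knob, wooden wall, gap, steel bracket.
- knob (a point): Centre of the sled's upright black knob: cylinder of 26 mm diameter, from 56 to 98 mm above the bench (this point is 77 mm up), on a thinner stem; its axis is 56 mm from the wooden wall's face. Nothing is beside it along y. Pinch it from above or push it to slide the sled.
- mark (a point): Red mark, 10 mm wide, on the top edge of the upright steel bracket plate, right above the nut; 104 mm above the bench. Plate 5 mm thick, 110 mm wide in y. Behind it (-x) a gap of 42 mm, then a wooden wall 18 mm thick, 150 mm wide, just as high. The gap is open at the top and both y ends; its floor is 37 mm above the bench.
- bolt_head (a point): Centre of the hidden brass hexagonal bolt head, in the gap 19 mm from the wooden wall and 23 mm from the bracket plate, 80 mm above the bench. 19 mm across flats, 13 mm thick along the bolt axis, which lies level along the jig's x. Two flats are upright, face the jig's +y and -y and are free on both sides. A 16 mm spacer sleeve joins head to bracket.
- nut (a point): Centre of the dark steel nut on the bracket's driver-side face, on the bolt's axis, 33.5 mm in jig +x from the bolt head's centre; 19 mm across flats, 10 mm thick. Moves with the sled.
- bolt (a joint): Angle of the bolt (head and nut together) about the jig's x axis, rad; at 0 two flats are exactly upright. Starts within 0.08 of 0. It turns with very little friction (about 0.01 N m).
- socket (a point): Centre of the mouth of the fixed nut driver's steel socket, 80 mm above the bench, pointing along the jig's -x. Socket 32 mm in diameter, takes up 5 mm of misalignment; blue motor behind it 48 mm in diameter, yellow line on top along its axis. Where it stands along the rails varies. Axes as the jig's: the nut is lined up when its y in this frame is 0.

How it is judged:
By the outcome, as a careful person would: the job done as asked, in the order asked, and still so for the second after the job is handed in, while the arm keeps its last pose, push and grip.
It also fails if it takes over 34 s, if anything falls off the work surface, if the arm or the gripper's body presses on something with over 40 N, if the wrist force passes 120 N, or if a joint passes its speed limit or range.

## Working session

There is one attempt and no reset: what is moved stays moved. The work goes in short steps, Python scripts to look and compute and a shell command to move; the robot and the scene stay as the last step left them, time stands still between calls to the robot, and variables do not carry over. Pictures are saved under pics/ and viewed, at most 10 in all, crops included, and the job is handed in when it is done.

```bash
mkdir -p pics; python3 - <<'E'
from cell import bot,camera,camera_params
import cv2
s=bot.observe();print(s)
for n in("scene","top","wrist"):
    cv2.imwrite(f"pics/{n}0.png",camera(n));print(n,camera_params(n))
import numpy as np
a=[cv2.imread(f"pics/{n}0.png") for n in("scene","top","wrist")]
E
```

```text
{'t': 0.0, 'q': array([ 1.16649985,  0.61594202, -0.01263843,  1.42490397,  0.00806081,
        1.10337712, -0.04038038]), 'qd': array([-0.00123549,  0.0015935 ,  0.00107176, -0.00027632,  0.00038858,
       -0.0004042 , -0.00059076]), 'joint_torque': array([ 4.44053558e-05, -4.58931577e+01,  2.08933996e-01, -1.65740883e+01,
       -6.11185399e-02,  2.04316922e-02,  2.06047575e-04]), 'position': array([ 0.23950478, -0.60341218,  0.21746462]), 'tcp_rot': array([-1.26890115e-03,  9.82202776e-01,  1.87819171e-01, -2.37310559e-04]), 'ft_force': array([ 0.5668537 , -0.14260425,  0.30512622]), 'torque': array([0.01466587, 0.00260541, 0.02704945]), 'grip_force': 0.0, 'width': 1.0003884254345137}
scene {'intrinsics': array([[411.49582495,   0.        , 281.8050428 ],
       [  0.        , 411.49582495, 205.95683386],
       [  0.        ,   0.        ,   1.        ]]), 'camera_from_world': array([[-0.08351797,  0.9964916 ,  0.00540658,  0.04256314],
       [ 0.83258634,  0.07275992, -0.54909561, -0.41639078],
       [-0.54756254, -0.0413579 , -0.83574206,  1.64207678],
       [ 0.        ,  
[... 407 characters left out ...]
      [ 7.15321742e-02, -1.32779049e-02, -9.97349911e-01,
         1.22123907e+00],
       [ 0.00000000e+00,  0.00000000e+00,  0.00000000e+00,
         1.00000000e+00]])}
wrist {'intrinsics': array([[325.1922621 ,   0.        , 282.40945028],
       [  0.        , 325.1922621 , 210.3478654 ],
       [  0.        ,   0.        ,   1.        ]]), 'hand_eye': array([[-4.15983009e-04, -9.64450554e-01, -2.64263045e-01,
         7.33719137e-02],
       [ 9.99999868e-01, -4.80878949e-04,  1.80884217e-04,
         2.01924757e-05],
       [-3.01532418e-04, -2.64262935e-01,  9.64450626e-01,
        -1.64490734e-01],
       [ 0.00000000e+00,  0.00000000e+00,  0.00000000e+00,
         1.00000000e+00]])}
```

View pics/top0.png

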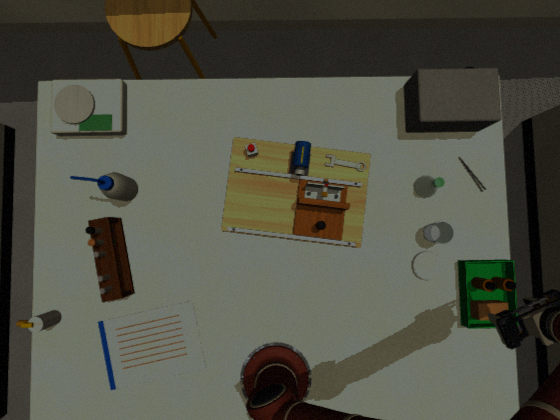

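View pics/scene0.png

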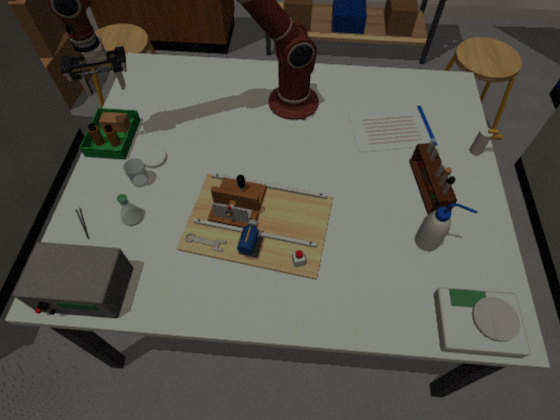

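The top view shows the board at columns 222-370, rows 138-247, the knob near (320,225), the driver near (302,158), and the sled on the jig's -y side. I'll enlarge both views next.

```bash
python3 - <<'E'
import cv2,numpy as np
a=cv2.imread("pics/top0.png")[130:255,215:380];b=cv2.imread("pics/scene0.png")[165:280,175:340]
cv2.imwrite("pics/ta.png",cv2.resize(a,None,fx=4.8,fy=4.8,interpolation=cv2.INTER_CUBIC))
cv2.imwrite("pics/sa.png",cv2.resize(b,None,fx=4.8,fy=4.8,interpolation=cv2.INTER_CUBIC))
E
```

```text
(no output)
```

View pics/ta.png

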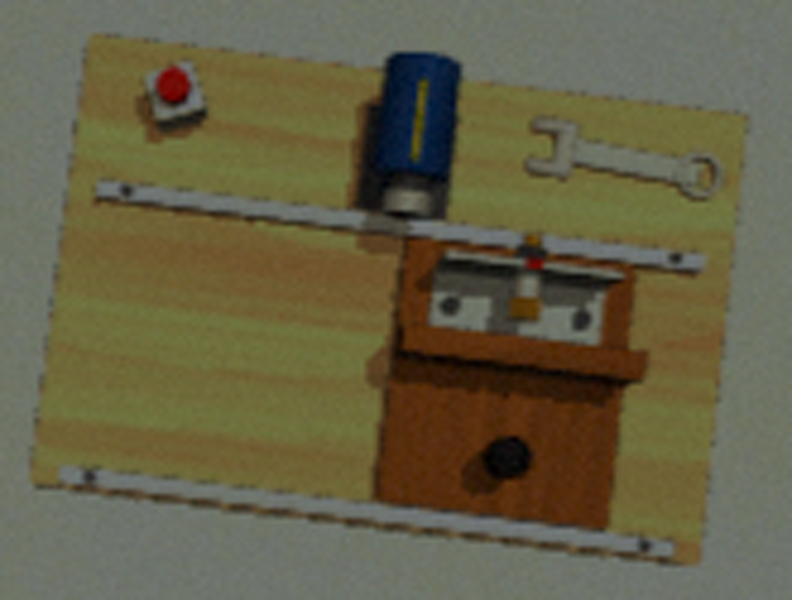

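View pics/sa.png

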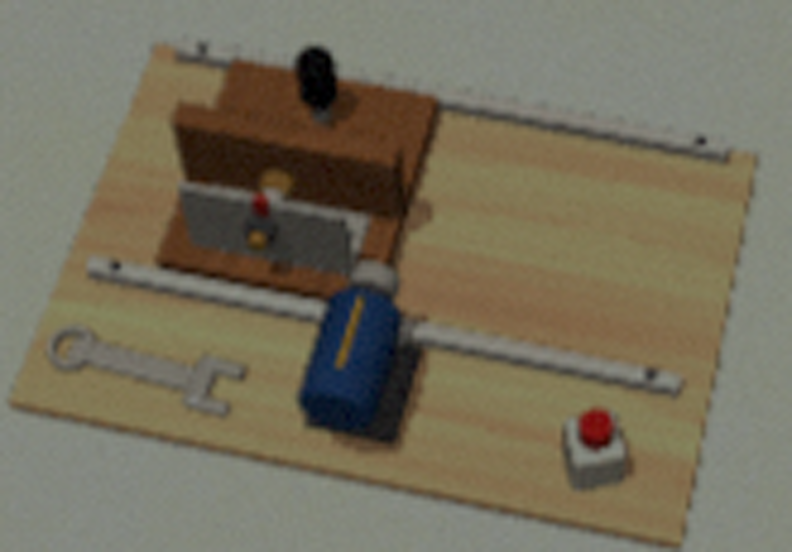

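```bash
cat >h.py <<'E'
import numpy as np,cv2
from cell import bot,camera,camera_params
from scipy.spatial.transform import Rotation as R
def ray(name,uv,s=None):
    P=camera_params(name);K=P["intrinsics"]
    d=(np.array(uv,float)-K[:2,2])/K[0,0]
    if name=="wrist":
        q=s["tcp_rot"];Rt=R.from_quat([q[1],q[2],q[3],q[0]]).as_matrix()
        r=np.linalg.norm(d);c=np.r_[d/r*np.sin(r),np.cos(r)];H=P["hand_eye"]
        return Rt@H[:3,3]+s["position"],Rt@H[:3,:3]@c
    T=P["camera_from_world"];return -T[:3,:3].T@T[:3,3],T[:3,:3].T@np.r_[d,1]
def pt(name,uv,z,s=None):
    o,d=ray(name,uv,s);return o+d*(z-o[2])/d[2]
E
python3 - <<'E'
from h import *
np.set_printoptions(precision=4,suppress=True)
f={"top":lambda p:(215+(p[0]+.5)/4.8-.5,130+(p[1]+.5)/4.8-.5),"scene":lambda p:(175+(p[0]+.5)/4.8-.5,165+(p[1]+.5)/4.8-.5)}
pts={"top":dict(A=(92,35,.012),B=(748,115,.012),C=(700,562,.012),D=(33,487,.012),mark=(535,263,.104),knob=(508,457,.098),y1=(424,80,.104),y2=(416,160,.104),head=(525,305,.090)),
"scene":dict(A=(682,545,.012),B=(10,405,.012),C=(157,43,.012),D=(757,155,.012),mark=(261,204,.104),knob=(315,58,.098),y1=(341,366,.104),y2=(359,298,.104))}
for n in pts:
    w={k:pt(n,f[n](v),v[2]) for k,v in pts[n].items()}
    print(n,{k:v[:2] for k,v in w.items()})
    e=[(w['A']-w['B']),(w['D']-w['C'])]; yv=[np.arctan2(-a[0],a[1]) for a in e]
    xv=[np.arctan2(a[1],a[0]) for a in((w['A']-w['D']),(w['B']-w['C']),w['y1']-w['y2'],w['mark']-w['knob'])]
    print('yaw',np.array(yv),np.array(xv),[np.linalg.norm(a) for a in e],np.linalg.norm(w['A']-w['D']))
    yaw=np.mean(yv+xv[:2]);u=np.array([np.cos(yaw),np.sin(yaw)]);v=np.array([-u[1],u[0]])
    c=(w['A']+w['B']+w['C']+w['D'])[:2]/4;o=c-u*.04
    print('origin',o,{k:np.array([u@(a[:2]-o),v@(a[:2]-o)]) for k,a in w.items()},'travel',v@((w['y1']+w['y2'])/2-w['mark'])[:2])
E
```

```text
top {'A': array([0.7537, 0.1196]), 'B': array([ 0.6927, -0.3135]), 'C': array([ 0.399 , -0.2714]), 'D': array([0.4561, 0.1614]), 'mark': array([ 0.5854, -0.1564]), 'knob': array([ 0.4679, -0.1375]), 'y1': array([ 0.6994, -0.0915]), 'y2': array([ 0.65  , -0.0854]), 'head': array([ 0.5613, -0.1515])}
yaw [-0.1398 -0.1312] [-0.1397 -0.1424 -0.1227 -0.16  ] [np.float64(0.4373058881018164), np.float64(0.4365278825325983)] 0.30044122090205166
origin [ 0.5358 -0.0705] {'A': array([0.1896, 0.2182]), 'B': array([ 0.1889, -0.2191]), 'C': array([-0.1077, -0.2178]), 'D': array([-0.1108,  0.2187]), 'mark': array([ 0.061 , -0.0783]), 'knob': array([-0.058 , -0.0757]), 'y1': array([0.165 , 0.0017]), 'y2': array([0.1152, 0.0009]), 'head': array([ 0.0364, -0.0767])} travel 0.0795801269809531
scene {'A': array([0.7531, 0.1237]), 'B': array([ 0.6939, -0.3089]), 'C': array([ 0.3967, -0.2686]), 'D': array([0.4573, 0.1649]), 'mark': array([ 0.5863, -0.1539]), 'knob': array([ 0.4647, -0.1373]), 'y1': array([ 0.6964, -0.0887]), 'y2': array([ 0.6489, -0.084 ])}
yaw [-0.1362 -0.1389] [-0.1384 -0.1348 -0.0994 -0.1364] [np.float64(0.43658628084119105), np.float64(0.43768297633411635)] 0.2987339373929959
origin [ 0.5356 -0.0668] {'A': array([0.1895, 0.2184]), 'B': array([ 0.1899, -0.2182]), 'C': array([-0.1101, -0.2189]), 'D': array([-0.1093,  0.2188]), 'mark': array([ 0.0621, -0.0794]), 'knob': array([-0.0606, -0.0795]), 'y1': array([0.1623, 0.0002]), 'y2': array([ 0.1145, -0.0016])} travel 0.07873171939764381
```

The two views agree: jig yaw is about -0.138 rad, the knob is at (0.466,-0.137), and the sled has to travel about +79 mm. Board size and knob/mark offsets also match the given dimensions. I'll move to above the knob.

```bash
python3 -m inch '[[[100,0.01,0.02,0,0,0,-0.043],[100,0.02,0.04,0,0,0,-0.043],[100,0.02,0.04,0,0,0,-0.043],[100,0.02,0.04,0,0,0,-0.043],[100,0.02,0.04,0,0,0,-0.043],[100,0.02,0.04,0,0,0,-0.043],[100,0.02,0.04,0,0,0,-0.043],[100,0.02,0.04,0,0,0,-0.043],[100,0.02,0.04,0,0,0,-0.043],[100,0.02,0.04,0,0,0,-0.043],[100,0.02,0.04,0,0,0,-0.043],[100,0.017,0.047,0,0,0,-0.043],[100,0,0,0,0,0,0],[100,0,0,0,0,0,0]]]'; python3 - <<'E'
from h import *
s=bot.observe();print(s)
cv2.imwrite("pics/w1.png",camera("wrist"))
E
```

```text
t: 1.9
position: [0.4664, -0.1377, 0.2185]
tcp_rot: [0.0, 0.998, -0.069, -0.0]
ft_force: [-0.4, -0.5, -0.4]
width: 1.001
grip_force: 0.0
{'t': 1.9, 'q': array([ 0.21464167,  0.36322616,  0.03702039,  1.88407191, -0.0158797 ,
        0.89511777, -1.44978449]), 'qd': array([ 0.02857626, -0.00243712,  0.02065729,  0.00023358, -0.00016924,
        0.00070833, -0.00112946]), 'joint_torque': array([-1.07716184e+00, -3.25082016e+01, -1.47952354e-01, -1.46347779e+01,
       -8.15684209e-02, -7.98123912e-02,  1.54059850e-03]), 'position': array([ 0.4663713 , -0.13768175,  0.21848224]), 'tcp_rot': array([ 3.25984466e-04,  9.97614274e-01, -6.90329270e-02, -3.30780273e-04]), 'ft_force': array([-0.40246419, -0.49063591, -0.36590819]), 'torque': array([ 0.03896017, -0.02614388,  0.02186172]), 'grip_force': 0.0, 'width': 1.0010607148553303}
```

View pics/w1.png

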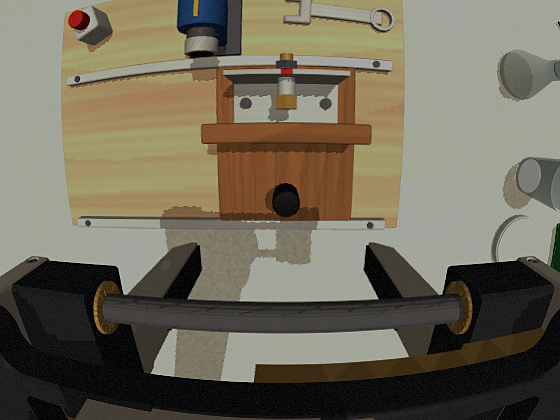

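The wrist view shows the knob at (286,200), the mark at (287,72), the head at (287,103), and the socket mouth centred near (202,52). I'll refine from these.

```bash
python3 - <<'E'
from h import *
np.set_printoptions(precision=4,suppress=True)
s=bot.observe()
yaw=-.138;u=np.array([np.cos(yaw),np.sin(yaw)]);v=np.array([-u[1],u[0]])
w={k:pt("wrist",p[:2],p[2],s)[:2] for k,p in dict(knob=(286,197,.098),mark=(287,72,.104),headtop=(287,103,.090),sockL=(187,53,.08),sockR=(217,53,.08),sock2L=(185,39,.08),sock2R=(217,37,.08),r1=(73,81,.018),r2=(388,65,.018),r3=(85,224,.018),r4=(372,226,.018)).items()}
for k,a in w.items(): print(k,a,'rel tcp in jig',u@(a-s['position'][:2]),v@(a-s['position'][:2]))
for a,b in(('r1','r2'),('r3','r4')):
    d=w[a]-w[b];print(np.arctan2(-d[0],d[1]),np.linalg.norm(d))
d=w['mark']-w['knob'];print(np.arctan2(d[1],d[0]),np.linalg.norm(d))
E
```

```text
knob [ 0.4733 -0.1428] rel tcp in jig 0.007684050992886375 -0.0033340864064081354
mark [ 0.5822 -0.1588] rel tcp in jig 0.11778405375236066 -0.004237709072625148
headtop [ 0.5564 -0.1554] rel tcp in jig 0.0917158893241889 -0.004393105832959111
sockL [ 0.6216 -0.0696] rel tcp in jig 0.14448987161517945 0.08954065195763942
sockR [ 0.6152 -0.0983] rel tcp in jig 0.1420817031580297 0.060312791191200435
sock2L [ 0.6362 -0.0694] rel tcp in jig 0.15895777883322595 0.09181167581785203
sock2R [ 0.6311 -0.1003] rel tcp in jig 0.15812261632411803 0.06050059575973116
r1 [0.6468 0.1059] rel tcp in jig 0.14533953698387356 0.2668626398551072
r2 [ 0.5933 -0.2785] rel tcp in jig 0.1452114469515306 -0.1212328076427485
r3 [0.4582 0.1314] rel tcp in jig -0.045040353632289074 0.26620928594840576
r4 [ 0.405  -0.2397] rel tcp in jig -0.04668086976526762 -0.10866927520520507
-0.13833004774603203 0.38809546863576916
-0.1423760989047318 0.3748821506897656
-0.14620710585981675 0.11010371084372746
```

```bash
python3 -m inch '[[[100,-0.0005,-0.0035,-0.03,0,0,0],[80,0,0,-0.055,0,0,0],[60,0,0,-0.05,0,0,0],[55,0,0,-0.018,0,0,0],[20,0,0,0,0,0,0],[0,0,0,0,0,0,0],[0,0,0,0,0,0,0],[0,0,0,0,0,0,0]]]' 15
```

```text
t: 2.95
position: [0.4668, -0.1409, 0.0665]
tcp_rot: [0.0, 0.998, -0.069, 0.001]
ft_force: [-1.3, -0.4, -0.0]
width: 0.297
grip_force: 0.0
```

```bash
python3 -m inch '[[[0,0,0,0,0,0,0],[0,0,0,0,0,0,0],[0,0.0014,0.0098,0,0,0,0],[0,0.0014,0.0098,0,0,0,0],[0,0.0014,0.0098,0,0,0,0],[0,0.0014,0.0098,0,0,0,0],[0,0.0014,0.0098,0,0,0,0],[0,0.0014,0.0098,0,0,0,0],[0,0.0014,0.0098,0,0,0,0],[0,0.0014,0.0098,0,0,0,0],[0,0,0,0,0,0,0],[0,0,0,0,0,0,0]]]' 15
python3 - <<'E'
from h import *
cv2.imwrite("pics/t2.png",camera("top"));cv2.imwrite("pics/s2.png",camera("scene"));cv2.imwrite("pics/w2.png",camera("wrist"))
c=[cv2.resize(cv2.imread("pics/t2.png")[135:255,235:365],(390,360),interpolation=cv2.INTER_CUBIC),
   cv2.resize(cv2.imread("pics/s2.png")[165:285,200:330],(390,360),interpolation=cv2.INTER_CUBIC)]
w=cv2.imread("pics/w2.png")[0:120,150:410]
cv2.imwrite("pics/c2.png",np.vstack([np.hstack(c),cv2.resize(w,(520,240),interpolation=cv2.INTER_CUBIC)[:,:].copy() if 0 else cv2.copyMakeBorder(cv2.resize(w,(520,240),interpolation=cv2.INTER_CUBIC),0,0,0,260,0)]))
E
```

```text
t: 4.45
position: [0.478, -0.0617, 0.0664]
tcp_rot: [-0.0, 0.998, -0.069, 0.001]
ft_force: [-1.0, 0.7, 7.1]
width: 0.278
grip_force: 15.0
```

View pics/c2.png

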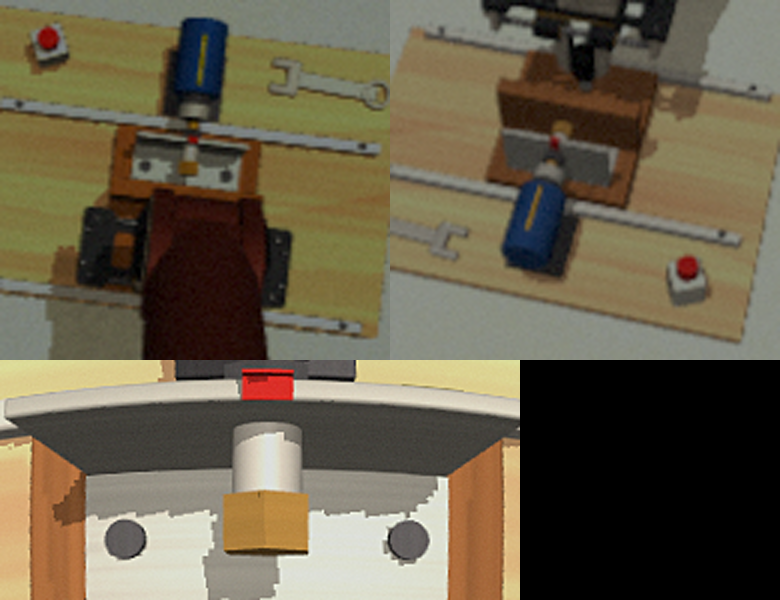

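The crops show the red mark just below the socket, at about (193,140) in the top crop, with the yellow line running (204,38)-(199,82). I'll measure the offset by colour segmentation.

```bash
python3 - <<'E'
from h import *
yaw=-.1385;u=np.array([np.cos(yaw),np.sin(yaw)]);v=np.array([-u[1],u[0]])
def cents(m):
    n,l,st,c=cv2.connectedComponentsWithStats(m.astype(np.uint8));return [(st[i,4],c[i]) for i in range(1,n)]
for n,f,(x0,x1,y0,y1) in(("top","t2",(285,312,135,195)),("scene","s2",(235,265,200,250))):
    im=cv2.imread(f"pics/{f}.png").astype(int);B,G,Rr=im[...,0],im[...,1],im[...,2]
    win=np.zeros(B.shape,bool);win[y0:y1,x0:x1]=1
    red=win&(Rr>2*G)&(Rr>2*B)&(Rr>70);yel=win&(Rr>1.6*B)&(G>1.4*B)&(Rr<1.5*G)&(Rr>60)
    R1=max(cents(red),key=lambda a:a[0]);print(n,'red',R1,'yel',[c for c in cents(yel) if c[0]>4])
    m=pt(n,R1[1],.104)[:2]
    for a,c in cents(yel):
        if a>8: p=pt(n,c,.104)[:2];print('  y off',v@(p-m),'x',u@(p-m))
s=bot.observe();a=pt("wrist",(150+267/2,380/2-180),.104,s)[:2];print('mark wrist',a,a-s['position'][:2],u@(a-s['position'][:2]),v@(a-s['position'][:2]))
E
```

```text
top red (np.int32(8), array([298.875, 181.125])) yel [(np.int32(189), array([288.04232804, 155.61904762])), (np.int32(27), array([301.88888889, 154.14814815])), (np.int32(72), array([310.09722222, 163.79166667])), (np.int32(8), array([298.5, 176.5])), (np.int32(12), array([295.25, 190.5 ]))]
  y off 0.04021453459818568 x 0.07103840069339033
  y off 0.0003495883818435748 x 0.08030322430811924
  y off -0.026821653811271162 x 0.05479690479421366
  y off 0.007347205564491095 x -0.028622248656622908
scene red (np.int32(4), array([254.5, 211.5])) yel [(np.int32(28), array([235.85714286, 207.28571429])), (np.int32(29), array([257.20689655, 207.03448276])), (np.int32(5), array([238.6, 219.8])), (np.int32(5), array([253.6, 218.4])), (np.int32(24), array([247.5, 233.5])), (np.int32(16), array([261.5625, 247.1875]))]
  y off -0.05859793434559918 x -0.0020098226987863
  y off 0.003868381675269563 x -0.017277458169789518
  y off -0.0004213311812297598 x 0.07756481377419326
  y off 0.05020211074267334 x 0.11159586381623066
mark wrist [ 0.59635326 -0.0785032 ] [ 0.11833349 -0.01679475] 0.11951899325521176 -0.0002970812124945889
```

Aligned to within about 0.5 mm in both views. I'll release the knob, rise, and shift 94 mm along jig +x to over the head.

```bash
python3 -m inch '[[[60,0,0,0,0,0,0],[60,0,0,0,0,0,0],[60,0,0,0,0,0,0],[60,0,0,0.03,0,0,0],[60,0,0,0.05,0,0,0],[60,0,0,0.03,0,0,0],[60,0.0231,-0.003,0,0,0,0],[60,0.045,-0.0065,0,0,0,0],[60,0.025,-0.0035,0,0,0,0],[60,0,0,0,0,0,0],[60,0,0,0,0,0,0]]]' 15
python3 - <<'E'
from h import *
print(bot.observe()['position'],bot.observe()['tcp_rot'])
cv2.imwrite("pics/w3.png",camera("wrist"));cv2.imwrite("pics/t3.png",camera("top"));cv2.imwrite("pics/s3.png",camera("scene"))
c=[cv2.resize(cv2.imread("pics/w3.png")[60:260,150:410],(780,600),interpolation=cv2.INTER_CUBIC)]
cv2.imwrite("pics/c3.png",c[0])
E
```

```text
t: 5.98
position: [0.5692, -0.0751, 0.1751]
tcp_rot: [-0.0, 0.998, -0.069, -0.001]
ft_force: [-0.6, 0.6, 0.5]
width: 0.597
grip_force: 0.0
[ 0.56922885 -0.07513644  0.17514192] [-5.00817379e-05  9.97610841e-01 -6.90752582e-02 -1.10281601e-03]
```

View pics/c3.png

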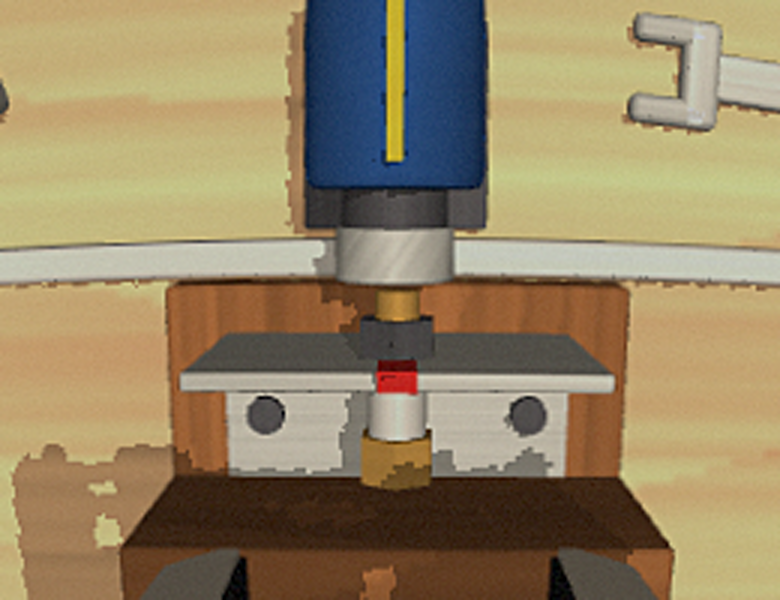

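The nut, mark (397,378), socket and yellow line (395) share one column, and the finger midpoint is 397. Next I'll check the x offset to the head.

```bash
python3 - <<'E'
from h import *
yaw=-.1385;u=np.array([np.cos(yaw),np.sin(yaw)]);v=np.array([-u[1],u[0]])
s=bot.observe()
for n,c,r,z in(("mark",397,383,.104),("mark back edge",397,391,.104),("wall gap edge",397,478,.104),("wall far edge",397,548,.104),("socket",395,285,.08),("line",395,100,.104),("headL",361,480,.08),("headR",431,480,.08)):
    a=pt("wrist",(150+c/3,60+r/3),z,s)[:2]-s['position'][:2];print(n,u@a,v@a)
E
```

```text
mark 0.026024448384765368 0.00010184743275103043
mark back edge 0.02400639411390411 0.00010215395011812631
wall gap edge 0.00154352679039482 0.00010573289269346198
wall far edge -0.01742023661788605 0.00010898220187575492
socket 0.04793924061269801 0.0006281827700443903
line 0.09521187791466149 0.0005686594547623153
headL -0.006353042563860376 0.010147762650885126
headR -0.006356813949181522 -0.009383171719814258
```

```bash
python3 -m inch '[[[60,0.001,0,-0.02,0,0,0],[60,0,0,-0.03,0,0,0],[60,0,0,-0.03,0,0,0],[60,0,0,-0.024,0,0,0],[60,0,0,-0.01,0,0,0],[60,0,0,0,0,0,0]]]' 8
```

```text
t: 6.88
position: [0.5712, -0.0752, 0.0616]
tcp_rot: [-0.0, 0.998, -0.069, -0.0]
ft_force: [0.4, 0.2, -0.6]
width: 0.6
grip_force: 0.0
```

```bash
python3 -m inch '[[[40,0,0,0,0,0,0],[30,0,0,0,0,0,0],[26,0,0,0,0,0,0],[23,0,0,0,0,0,0],[21,0,0,0,0,0,0],[19,0,0,0,0,0,0],[15,0,0,0,0,0,0],[0,0,0,0,0,0,0],[0,0,0,0,0,0,0]]]' 8; python3 -m inch '[[[0,0,0,0,0,0,0],[0,0,0,0,0,0,0],[0,0,0,0,0,0,0],[0,0,0,0,0,0,0]]]' 30
python3 - <<'E'
from h import *
print(bot.observe()['position'],bot.observe()['torque'])
cv2.imwrite("pics/w4.png",camera("wrist"));cv2.imwrite("pics/t4.png",camera("top"))
w=cv2.imread("pics/w4.png")[0:220,140:420];t=cv2.imread("pics/t4.png")[135:215,255:345]
cv2.imwrite("pics/c4.png",np.hstack([cv2.resize(w,(509,400),interpolation=cv2.INTER_CUBIC),cv2.copyMakeBorder(cv2.resize(t,(270,240),interpolation=cv2.INTER_CUBIC),0,160,0,0,0)]))
E
```

```text
t: 8.0
position: [0.5716, -0.075, 0.0617]
tcp_rot: [-0.0, 0.998, -0.069, 0.0]
ft_force: [0.1, 1.1, 0.8]
width: 0.205
grip_force: 8.0
t: 8.5
position: [0.5717, -0.075, 0.0617]
tcp_rot: [-0.0, 0.998, -0.069, 0.0]
ft_force: [-0.1, 0.8, 1.7]
width: 0.201
grip_force: 30.0
[ 0.57166051 -0.07501205  0.06171569] [ 0.34304701  0.0323042  -0.02189114]
```

View pics/c4.png

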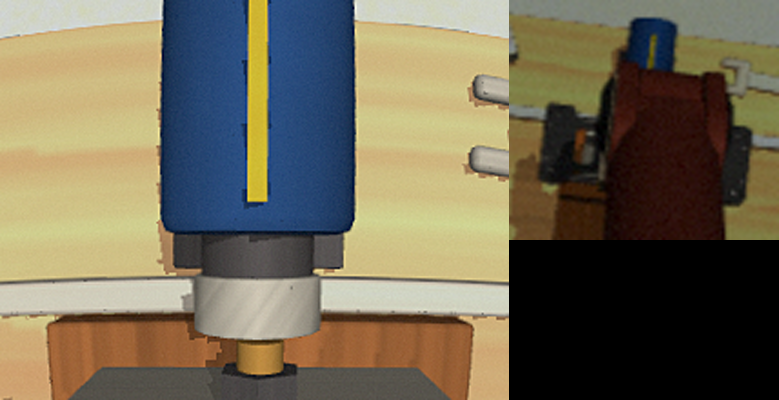

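The opening of about 18.7 mm matches the 19 mm flats, gripped at 30 N. The bolt end (260) and socket (257) agree to about 0.8 mm, well inside 5 mm, so I'm handing in.

```bash
python3 -c "
from cell import workorder
print(workorder.close_job())"
```

```text
the job is handed in; nothing more can be done
None
```

The job is handed in: the nut is lined up with the driver to within about 1 mm, and the bolt head is held across its upright flats at 30 N, at about 8.5 s; the verdict was not shown, and I measured neither the bolt's angle nor the bystanders.

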